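Pour the bearing balls from their spout carton

TASK

With the carton standing where it is, pull its yellow folded spout right out; then pick the carton up and tip it over the red tub so that all five steel balls roll out through the spout into the tub. Then set the empty carton down gently, upright and wholly on the blue plate, and let go; do not push the tub about, and leave the jars, drums, can and bearing where they stand.

Things in the scene. Friction and masses are not known exactly. Their poses are not given: they have to be found in the camera images.
- carton: Rigid cardboard carton standing on the bench, 130 mm (its x) by 56 mm (its y) by 120 mm tall (its z), about 0.26 kg empty; cardboard-brown, blue bands on the long sides, clear window in its top. Origin: centre of its underside; +x runs from the spout end to the back, z up. The yellow spout is in the end face at x = -65 mm.
- spout (a joint): Yellow folding spout, a flap hinged along its lower edge on the carton end (hinge level, along carton y). 0 = folded in, flush; grows as its top is pulled out (towards carton -x) and down; 1.4 rad = stop, lying out nearly level as a chute. Stays where left (friction 0.045 N m). Flap 48 mm wide, 50 mm long, 3 mm thick, with 22 mm side cheeks; a pull tab extends it to 88 mm from the hinge.
- spout_tab (a point): Tip of the pull tab, 88 mm from the hinge line; moves with the spout. The tab is 30 mm wide (carton y) and 5 mm thick; folded in, it stands 28 mm above the carton top, above the end face, free on both sides, so it can be hooked or pinched there from above.
- spout_hinge (a point): Middle of the hinge line: at x = -65 mm, 60 mm above the underside, in the carton frame. The opening above it is 50 mm wide and 50 mm high. Inside, a sloped floor falls 16 degrees from the hinge towards the back, where the balls lie: they roll out only when the carton is tipped spout end down by clearly more than that; about 50 degrees empties it.
- tub: Red open tub, 150 by 150 mm outside, 60 mm tall, walls 4 mm, 0.6 kg, standing loose on the bench. Origin: centre of its underside.
- plate: Blue steel plate fixed on the bench, 190 mm (its x) by 120 mm (its y), 6 mm thick. Origin: centre of its underside; its top is 6 mm above the bench. (Besides the things listed, two flat boxes up to 35 mm tall lie fixed on the bench closer to the robot, and goods up to 200 mm tall stand fixed along the far edge, beyond x = 0.8 m, and its sides, beyond |y| = 0.6 m.)
- carton_foot0 (a point): Corner of the carton's underside (back, +y).
- carton_foot1 (a point): Corner of the carton's underside (back, -y).
- carton_foot2 (a point): Corner of the carton's underside (spout end, -y).
- carton_foot3 (a point): Corner of the carton's underside (spout end, +y).
- ball0_center (a point): Centre of a steel ball, 20 mm across, 33 g, one of five; at the start inside the carton.
- ball1_center (a point): Centre of a steel ball, 20 mm across, 33 g, one of five; at the start inside the carton.
- ball2_center (a point): Centre of a steel ball, 20 mm across, 33 g, one of five; at the start inside the carton.
- ball3_center (a point): Centre of a steel ball, 20 mm across, 33 g, one of five; at the start inside the carton.
- ball4_center (a point): Centre of a steel ball, 20 mm across, 33 g, one of five; at the start inside the carton.
- drum_a: Bystander: clutch drum, 110 mm across, 75 mm tall, loose. Origin: centre of its underside.
- drum_b: Bystander: clutch drum, 96 mm across, 65 mm tall, loose. Origin: centre of its underside.
- jar: Bystander: grey jar with a red lid, 96 mm across, 170 mm tall, loose. Origin: centre of its underside.
- tall_jar: Bystander: amber jar with a red lid, 92 mm across, 190 mm tall, loose. Origin: centre of its underside.
- can_a: Bystander: can with a yellow label, 54 mm across, 95 mm tall, loose. Origin: centre of its underside.
- bearing: Bystander: ball bearing lying flat, 60 mm across, 20 mm tall, loose. Origin: centre of its underside.

How it is judged:
On the way, in this order (a step that is already met when the one before it is completed fails the run):
1. the spout is pulled right out (over 1.0 rad) while the carton stands upright on the bench (value of joint spout above 1 rad and angle between carton's own z axis and vertical below 0.1 rad and height (world z) of carton below 0.01 m), for 0.2 s.
2. all five balls are in the tub (x of ball0_center in the frame of tub between -0.075 and 0.075 m and y of ball0_center in the frame of tub between -0.075 and 0.075 m and z of ball0_center in the frame of tub between 0 and 0.05 m and x of ball1_center in the frame of tub between -0.075 and 0.075 m and y of ball1_center in the frame of tub between -0.075 and 0.075 m and z of ball1_center in the frame of tub between 0 and 0.05 m and x of ball2_center in the frame of tub between -0.075 and 0.075 m and y of ball2_center in the frame of tub between -0.075 and 0.075 m and z of ball2_center in the frame of tub between 0 and 0.05 m and x of ball3_center in the frame of tub between -0.075 and 0.075 m and y of ball3_center in the frame of tub between -0.075 and 0.075 m and z of ball3_center in the frame of tub between 0 and 0.05 m and x of ball4_center in the frame of tub between -0.075 and 0.075 m and y of ball4_center in the frame of tub between -0.075 and 0.075 m and z of ball4_center in the frame of tub between 0 and 0.05 m), for 0.2 s.
At the end, for the whole second after the job is handed in: All five ball centres are inside the tub, less than 50 mm above its underside; the tub stands upright; the carton is at rest, upright within 0.08 rad, all four corners of its underside on the plate (up to 3 mm over its edge is allowed) and less than 10 mm above the plate's underside (all of step 2 and x of carton_foot0 in the frame of plate between -0.098 and 0.098 m and y of carton_foot0 in the frame of plate between -0.063 and 0.063 m and z of each of carton_foot0, carton_foot1, carton_foot2, carton_foot3 in the frame of plate below 0.01 m and x of carton_foot1 in the frame of plate between -0.098 and 0.098 m and y of carton_foot1 in the frame of plate between -0.063 and 0.063 m and x of carton_foot2 in the frame of plate between -0.098 and 0.098 m and y of carton_foot2 in the frame of plate between -0.063 and 0.063 m and x of carton_foot3 in the frame of plate between -0.098 and 0.098 m and y of carton_foot3 in the frame of plate between -0.063 and 0.063 m and angle between each of carton, tub's own z axis and vertical below 0.08 rad and linear speed of carton below 0.02 m/s); the robot touches nothing.
It fails at once if the tub is shifted by more than 40 mm (distance of tub from where it was at the start of the episode above 0.04 m).
It fails at once if the carton is dropped (let go and falling faster than 0.5 m/s, about 13 mm of fall) (contact force between the fingers and carton below 0.3 N and linear speed of carton above 0.5 m/s).
It fails at once if a bystander (drum, jar, can or bearing) is shifted by more than 30 mm or tipped (distance of any of drum_a, drum_b, jar, tall_jar, can_a, bearing from where it was at the start of the episode above 0.03 m or angle between any of drum_a, drum_b, jar, tall_jar, can_a, bearing's own z axis and vertical above 0.3 rad).
It also fails if it takes over 72 s, if anything falls off the work surface, if the arm or the gripper's body presses on something with over 40 N, if the wrist force passes 120 N, or if a joint passes its speed limit or range.

ROBOT

A 7-joint arm with a two-finger parallel gripper is mounted at the origin on the work surface. World frame = base frame: x ahead of the robot, y to its left, z up, the work surface at z = 0. Lengths are in m, angles in rad, forces in N, time in s.
With the tool pointing down it reaches from about 0.35 to 0.9 m from the base axis. Payload 8.1 kg.
Tool frame: the origin (TCP) lies midway between the tips of the shut fingers; the grasp point (between the pads) lies arm.hold_point_z behind it (arm.hold_point_z is the distance from the TCP to the grasp point, in m); z points along the fingers, x is the direction in which the jaws open and shut, and the axes are right-handed (so a half turn about z gives the same grasp; the last joint's range is limited). The gripper opens to 92 mm and grips with 3 to 60 N. Pads are 19 mm wide; open, the fingers measure 130 mm over their backs; the gripper's body (75 mm by 190 mm) begins 47 mm behind the grasp point.
Start: joints at [-1.442, 0.434, 0.025, 1.573, -0.012, 1.134, -0.075], TCP at [0.144, 0.608, 0.227] pointing down, gripper open.
Joint ranges: [-2.62, 2.62], [-0.44, 2.09], [-1.27, 1.32], [0.08, 2.57], [-1.32, 4.46], [0.12, 2], [-2.74, 2.74]. Speed limits (rad/s): [2.22, 2.22, 3.01, 3.01, 3.14, 3.14, 3.14].

INTERFACE

Orientations are given as a rotation vector (axis times angle).
In Python, from cell import arm gives the robot as it stands.
- The arm moves only by the shell command python3 -m pendant 'ROWS' [FORCE]. ROWS is JSON, a list of rows, each an object with "dp": the shift along the tool's x, y, z in m, a list of three; "rotation": the turn, a rotation vector about the tool's x, y, z in rad, a list of three; "fingers": the closure, from -1 (fully open) to 1 (shut). In form: [{"dp": [x, y, z], "rotation": [rx, ry, rz], "fingers": fingers}, ...]. A call has 1 to 20 rows; each row is the pose to reach, as a shift and turn from the pose measured when the call began, along the tool's axes at that moment; what a row does not reach only later rows make up. A row lasts 1/8 s, in which the tool goes at most 62.5 mm and 10.7 degrees, less where a joint would pass 70% of its speed; a pose out of reach is approached as far as the arm can. A call with a gripper value outside its range is refused whole. The fingers move at their own pace and stop on an object; FORCE is the grip in N (left out, the last holds). Time passes only in rows, so rows that repeat a pose let the fingers close. It gives the time, the measured TCP pose, the force and the opening at its end, in the units of the state.
- arm.observe(): the state, without advancing time (a new reading comes with each control period).
- arm.get_image(name): name is "scene" or "top"; returns the picture (420x560x3 uint8, blue, green, red); there is no depth.
- arm.camera_params(name): a dict with "camera_matrix" (3x3 intrinsics, pixels), "rvec" (rotation vector, rad) and "tvec" (3), from world to camera coordinates, as OpenCV has them. Camera axes: x right, y down, z forward; pixel columns grow to the right and rows downward; lengths in m; the calibration is good to about 2 mm. A picture is of the moment at which its call begins. camera_params takes no time and is no camera call.
- arm.sign_off(): hands the job in, once; it reports no verdict.
The state is a dict: "clock": time; "joints": joint angles; "dq": joint speeds; "joint_efforts": joint torques, N m; "position": TCP position; "ee_rot": TCP orientation; "force": force on the tool from outside, world axes, zero at the start; "ft_torque": the same for the moment, N m; "width": opening from 0.0 (shut) to 1.0 (fully open).
Only numpy, scipy, OpenCV 4.12 (cv2) and the standard library are available. Lean on these libraries where they do the work, as an engineer would, in place of code of your own. Each camera call takes 0.05 s, during which the arm holds its last target.

## Working session

There is one attempt and no reset: what is moved stays moved. The work goes in short steps, Python scripts to look and compute and a shell command to move; the robot and the scene stay as the last step left them, time stands still between calls to the robot, and variables do not carry over. Pictures are saved under pics/ and viewed, and the job is handed in when it is done.

```bash
ls; mkdir -p pics; python3 - <<'E'
from cell import arm
import cv2
print(arm.observe(), arm.hold_point_z)
for n in("scene","top"):
    cv2.imwrite(f"pics/{n}0.png",arm.get_image(n)); print(arm.camera_params(n))
E
```

```text
pics
{'clock': 0.0, 'joints': array([-1.44161626,  0.43520491,  0.02495501,  1.57410287, -0.01157696,
        1.13397407, -0.07508863]), 'dq': array([ 3.86495985e-04, -4.73569911e-05, -1.06322402e-03, -8.36947422e-04,
       -8.20554772e-04,  3.51570451e-04,  9.51912682e-05]), 'joint_efforts': array([-6.04635243e-04, -6.67856026e+01,  9.84851941e-01, -3.14459324e+01,
       -6.06461498e-02,  4.27686051e-02,  1.55480948e-04]), 'position': array([0.14350548, 0.60778157, 0.22595375]), 'ee_rot': array([ 2.46259656e+00,  1.94896667e+00, -1.74295582e-03]), 'force': array([ 0.68980456, -0.53462927,  0.16978581]), 'ft_torque': array([-0.00119252, -0.02902946,  0.03006076]), 'width': 0.9996848048924017} 0.0188
{'camera_matrix': array([[397.95775864,   0.        , 280.85333389],
       [  0.        , 397.95775864, 212.43905143],
       [  0.        ,   0.        ,   1.        ]]), 'rvec': array([ 1.24295914,  2.26557766, -0.95050521]), 'tvec': array([ 0.31353755, -0.25909672,  1.62669049])}
{'camera_matrix': array([[498.43688017,   0.        , 284.06798219],
       [  0.        , 498.43688017, 217.8393874 ],
       [  0.        ,   0.        ,   1.        ]]), 'rvec': array([ 2.09779505, -2.1067434 ,  0.23254028]), 'tvec': array([-0.01068313,  0.62611964,  1.39764619])}
```

View pics/scene0.png

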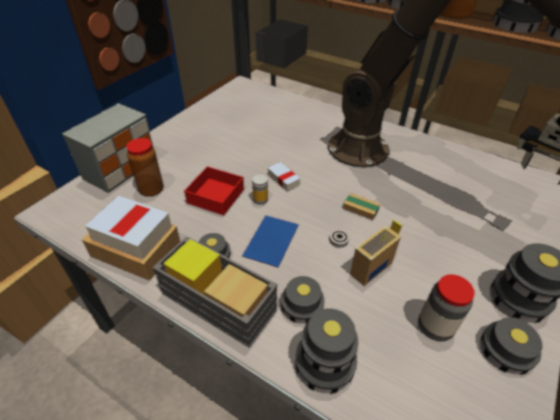

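View pics/top0.png

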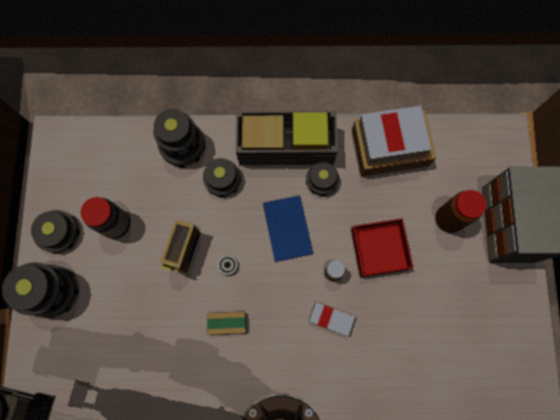

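The top view looks down with the robot at the bottom. The carton is at about (181,246) with its yellow tab at (172,267), towards the robot. The plate is at (288,228), the tub at (382,248), the can at (336,270), the bearing at (228,265) and the jar at (103,215). Next I measure these.

```bash
cat > h.py <<'E'
import numpy as np, cv2
from cell import arm
from scipy.spatial.transform import Rotation as R
def cam(n):
    p=arm.camera_params(n); return np.array(p['camera_matrix']),np.array(p['rvec']),np.array(p['tvec'])
def plane(n,uv,z):
    K,r,t=cam(n); M=cv2.Rodrigues(r)[0]; uv=np.atleast_2d(uv).astype(float)
    d=np.c_[uv,np.ones(len(uv))]@np.linalg.inv(K).T@M; c=-M.T@t
    return c+d*((z-c[2])/d[:,2])[:,None]
def proj(n,P):
    K,r,t=cam(n); return cv2.projectPoints(np.atleast_2d(np.array(P,float)),r,t,K,None)[0][:,0]
def mask(im,lo,hi):
    return cv2.inRange(cv2.cvtColor(im,cv2.COLOR_BGR2HSV),lo,hi)
def big(m,k=1,amin=15):
    cs,_=cv2.findContours(m,cv2.RETR_EXTERNAL,cv2.CHAIN_APPROX_NONE)
    return sorted([c for c in cs if cv2.contourArea(c)>amin],key=cv2.contourArea)[::-1][:k]
def crop(n,name,x0,y0,w,h,s):
    im=arm.get_image(n); cv2.imwrite(f'pics/{name}.png',cv2.resize(im[y0:y0+h,x0:x0+w],None,fx=s,fy=s,interpolation=cv2.INTER_CUBIC)); return im
E
python3 - <<'E'
from h import *
im=cv2.imread('pics/top0.png')
b=big(mask(im,(100,120,50),(130,255,255)),1)[0]
print('plate',cv2.minAreaRect(b)); bx=cv2.boxPoints(cv2.minAreaRect(b)); print(plane('top',bx,.006).round(4))
m=mask(im,(0,120,60),(8,255,255))|mask(im,(172,120,60),(180,255,255))
for c in big(m,4):
    bx=cv2.boxPoints(cv2.minAreaRect(c)); print('red',cv2.minAreaRect(c)[:2]);print(plane('top',bx,.06).round(4))
m=mask(im,(22,130,80),(35,255,255))
for c in big(m,9,8): print('yel',cv2.boundingRect(c),plane('top',cv2.minAreaRect(c)[0],.14).round(3))
c=im[190:300,140:260]; cv2.imwrite('pics/c0.png',cv2.resize(c,None,fx=5,fy=5,interpolation=cv2.INTER_CUBIC))
s=cv2.imread('pics/scene0.png')[200:300,320:430]; cv2.imwrite('pics/c1.png',cv2.resize(s,None,fx=6,fy=6,interpolation=cv2.INTER_CUBIC))
E
```

```text
plate ((287.3879699707031, 228.1146697998047), (58.84226989746094, 37.350765228271484), 78.02386474609375)
[[ 0.6874  0.0518  0.006 ]
 [ 0.7117 -0.0616  0.006 ]
 [ 0.531  -0.0966  0.006 ]
 [ 0.5079  0.014   0.006 ]]
red ((382.12158203125, 246.729736328125), (51.45688247680664, 53.26527404785156))
[[ 0.6035 -0.2128  0.06  ]
 [ 0.6293 -0.3693  0.06  ]
 [ 0.4784 -0.3852  0.06  ]
 [ 0.4537 -0.2321  0.06  ]]
red ((470.8000183105469, 203.3999786376953), (31.304948806762695, 27.72724151611328))
[[ 0.6536 -0.5088  0.06  ]
 [ 0.7303 -0.552   0.06  ]
 [ 0.6863 -0.632   0.06  ]
 [ 0.6107 -0.5881  0.06  ]]
red ((95.20001220703125, 210.89999389648438), (27.72724151611328, 29.96331024169922))
[[0.6699 0.6091 0.06  ]
 [0.7111 0.5322 0.06  ]
 [0.6345 0.4894 0.06  ]
 [0.5942 0.5658 0.06  ]]
red ((392.52435302734375, 131.78048706054688), (38.34382629394531, 16.06389617919922))
[[ 0.9558 -0.3149  0.06  ]
 [ 0.9668 -0.3643  0.06  ]
 [ 0.8431 -0.3823  0.06  ]
 [ 0.8324 -0.3337  0.06  ]]
yel (293, 112, 35, 33) [[ 0.879 -0.09   0.14 ]]
yel (16, 279, 16, 16) [[0.422 0.696 0.14 ]]
yel (42, 222, 13, 13) [[0.585 0.646 0.14 ]]
yel (165, 119, 12, 12) [[0.892 0.318 0.14 ]]
yel (214, 167, 11, 11) [[0.745 0.171 0.14 ]]
yel (319, 170, 9, 9) [[ 0.738 -0.125  0.14 ]]
```

View pics/c0.png

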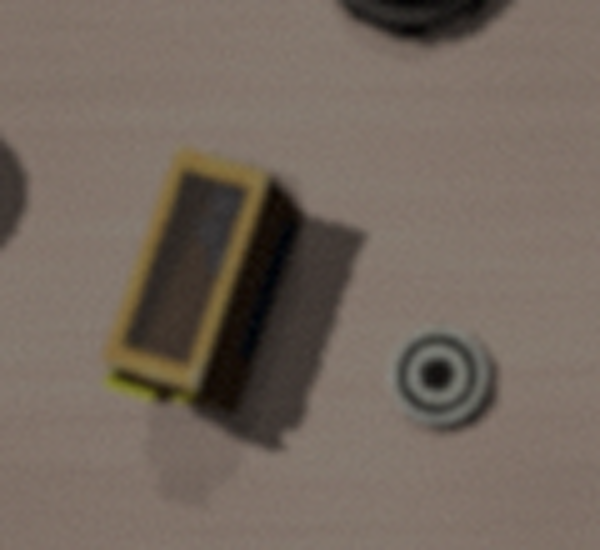

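View pics/c1.png

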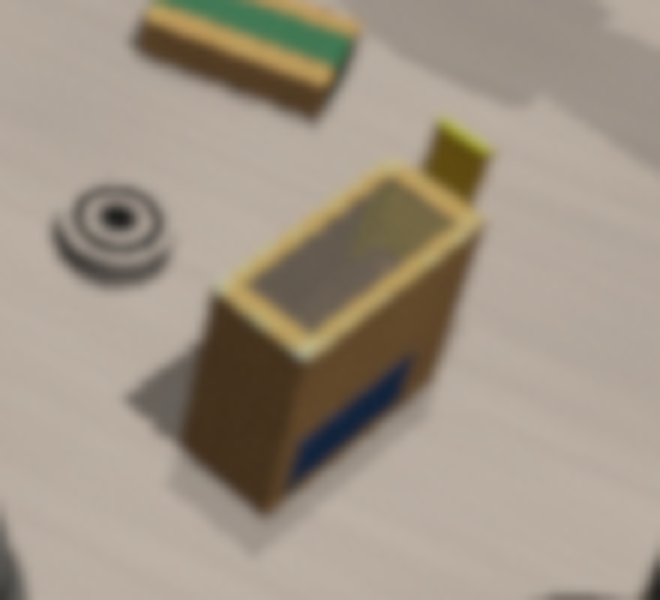

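The top crop shows the carton's top rim corners at about (180,152), (270,172), (200,388), (108,360) in the crop. The scene crop shows them at (305,357), (220,292), (395,168), (480,220), with the tab at (465,140).

```bash
python3 - <<'E'
from h import *
t=np.array([(180,152),(270,172),(200,388),(108,360)])/5+[140,190]-0.4
s=np.array([(305,357),(220,292),(395,168),(480,220)])/6+[320,200]-0.4
for n,q in(('top',t),('scene',s)):
    P=plane(n,q,.12); c=P.mean(0); d=(P[0]+P[1]-P[2]-P[3])/2; e=(P[0]+P[3]-P[1]-P[2])/2
    print(n,P.round(4).tolist(),c.round(4),np.hypot(*d[:2]).round(4),np.hypot(*e[:2]).round(4),'yaw',np.arctan2(d[1],d[0]),np.arctan2(-e[0],e[1]))
# tab top edge in both, z 0.148
print('tab scene',plane('scene',(np.array([(440,122),(492,152)])/6+[320,200]-.4),.148))
print('tab top',plane('top',(np.array([(110,378),(190,400)])/5+[140,190]-.4),.148))
K=cam
im=cv2.imread('pics/top0.png')
for n in('top','scene'):
    K,r,tt=cam(n); print(n,'campos',-cv2.Rodrigues(r)[0].T@tt)
# bystanders
print('bearing',plane('top',(440/5+140-.4,378/5+190-.4),.02))
print('can top',plane('top',(336,269),.095),'can scene',plane('scene',(260,184),.095))
print('jar top',plane('top',(97,212),.17),'scene',plane('scene',(456,290),.17))
print('tj top',plane('top',(470,204),.19),'scene',plane('scene',(140,146),.19))
print('drumA?',plane('top',(219,172),.07), plane('top',(323,175),.065))
E
```

```text
top [[0.6099, 0.2947, 0.12], [0.598, 0.2431, 0.12], [0.4753, 0.2777, 0.12], [0.4912, 0.3297, 0.12]] [0.5436 0.2863 0.12  ] 0.1256 0.0536 yaw -0.28007989811195705 -0.26163472078140615
scene [[0.612, 0.295, 0.12], [0.5976, 0.2474, 0.12], [0.4804, 0.2853, 0.12], [0.4907, 0.3315, 0.12]] [0.5452 0.2898 0.12  ] 0.1249 0.0485 yaw -0.3027761822935754 -0.2567267308279639
tab scene [[0.46880011 0.29744361 0.148     ]
 [0.47441656 0.32500004 0.148     ]]
tab top [[0.47747271 0.3210566  0.148     ]
 [0.46525949 0.27686126 0.148     ]]
top campos [ 0.3014395  -0.01659658  1.50147048]
scene campos [1.31340546 0.44453008 0.94282446]
bearing [[0.4932708  0.15585926 0.02      ]]
can top [[ 0.47145521 -0.15962017  0.095     ]] can scene [[ 0.49192773 -0.14322983  0.095     ]]
jar top [[0.62224979 0.50075412 0.17      ]] scene [[0.63243118 0.50953565 0.17      ]]
tj top [[ 0.63502689 -0.51797738  0.19      ]] scene [[ 0.63828561 -0.51368294  0.19      ]]
drumA? [[0.76841964 0.18188106 0.07      ]] [[ 0.75903755 -0.13115918  0.065     ]]
```

```bash
python3 - <<'E'
from h import *
o=arm.observe()
print(R.from_rotvec(o['ee_rot']).as_matrix().round(3))
im=cv2.imread('pics/top0.png')[200:290,310:420]; cv2.imwrite('pics/c2.png',cv2.resize(im,None,fx=6,fy=6,interpolation=cv2.INTER_CUBIC))
E
```

```text
[[ 0.23   0.973 -0.   ]
 [ 0.973 -0.23  -0.001]
 [-0.001  0.    -1.   ]]
```

View pics/c2.png

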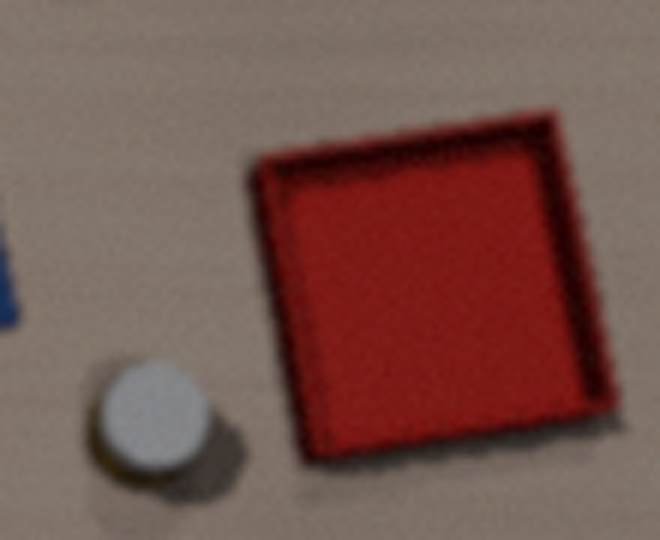

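```bash
cat >> h.py <<'E'
def rel(targets):
    """targets: list of (pos, Rmat) world -> dp, rotvec in current tool frame"""
    o=arm.observe(); R0=R.from_rotvec(o['ee_rot']).as_matrix(); p0=o['position']
    for p,Rm in targets:
        print('dp',(R0.T@(np.array(p)-p0)).round(4).tolist(),'rot',R.from_matrix(R0.T@Rm).as_rotvec().round(3).tolist())
def down(yaw): # flipped grasp: tool x = -carton y ; tool z down
    y=np.array([-np.sin(yaw),np.cos(yaw),0]); z=np.array([0,0,-1.]); x=-y
    return np.c_[x,np.cross(z,x),z]
C=np.array([.5445,.288]); YAW=-.28
def cw(x,y,z): # carton->world at the start
    c,s=np.cos(YAW),np.sin(YAW); return [C[0]+c*x-s*y,C[1]+s*x+c*y,z]
E
python3 - <<'E'
from h import *
rel([(cw(-.04,0,.22),down(YAW)),(cw(-.04,0,.22),down(YAW+.1))])
E
```

```text
dp [-0.2172, 0.4238, 0.0064] rot [-0.002, 0.0, -3.093]
dp [-0.2172, 0.4238, 0.0064] rot [0.002, -0.0, 3.09]
```

```bash
python3 -m pendant '[{"dp":[-0.012,0.024,0],"rotation":[0,0,0.18],"fingers":1},{"dp":[-0.024,0.047,0],"rotation":[0,0,0.36],"fingers":1},{"dp":[-0.036,0.07,0],"rotation":[0,0,0.54],"fingers":1},{"dp":[-0.048,0.094,0],"rotation":[0,0,0.72],"fingers":1},{"dp":[-0.06,0.118,0],"rotation":[0,0,0.9],"fingers":1},{"dp":[-0.072,0.141,0],"rotation":[0,0,1.08],"fingers":1},{"dp":[-0.085,0.165,0],"rotation":[0,0,1.26],"fingers":1},{"dp":[-0.097,0.188,0],"rotation":[0,0,1.44],"fingers":1},{"dp":[-0.109,0.212,0],"rotation":[0,0,1.62],"fingers":1},{"dp":[-0.121,0.235,0],"rotation":[0,0,1.8],"fingers":1},{"dp":[-0.133,0.259,0],"rotation":[0,0,1.98],"fingers":1},{"dp":[-0.145,0.282,0],"rotation":[0,0,2.16],"fingers":1},{"dp":[-0.157,0.306,0],"rotation":[0,0,2.34],"fingers":1},{"dp":[-0.169,0.33,0],"rotation":[0,0,2.52],"fingers":1},{"dp":[-0.181,0.353,0],"rotation":[0,0,2.7],"fingers":1},{"dp":[-0.193,0.377,0],"rotation":[0,0,2.88],"fingers":1},{"dp":[-0.205,0.4,0],"rotation":[0,0,3.06],"fingers":1},{"dp":[-0.217,0.424,0.006],"rotation":[0,0,-3.093],"fingers":1},{"dp":[-0.217,0.424,0.006],"rotation":[0,0,-3.093],"fingers":1}]' 20
python3 - <<'E'
from h import *
o=arm.observe(); print(o['joints'].round(3),o['width'],R.from_rotvec(o['ee_rot']).as_matrix().round(3).tolist())
crop('scene','s1',300,120,150,180,4); crop('top','t1',130,170,120,130,5)
rel([(cw(-.04,0,.128),down(YAW)),(cw(-.0485,0,.128),down(YAW)),(cw(-.095,0,.118),down(YAW)),(cw(-.1145,0,.098),down(YAW)),(cw(-.122,0,.080),down(YAW))])
E
```

```text
clock: 2.48
position: [0.5073, 0.2971, 0.2198]
ee_rot: [1.882, -2.513, 0.004]
force: [-0.0, 0.3, 0.2]
width: 0.007
[-1.2    0.472  0.849  1.721 -0.384  1.127 -2.092] 0.00737478931089808 [[-0.281, -0.96, -0.0], [-0.96, 0.281, -0.003], [0.003, -0.001, -1.0]]
dp [0.0001, -0.0003, 0.092] rot [0.001, -0.002, 0.001]
dp [0.0001, 0.0082, 0.092] rot [0.001, -0.002, 0.001]
dp [-0.0, 0.0547, 0.102] rot [0.001, -0.002, 0.001]
dp [-0.0001, 0.0742, 0.1221] rot [0.001, -0.002, 0.001]
dp [-0.0001, 0.0817, 0.1401] rot [0.001, -0.002, 0.001]
```

View pics/s1.png

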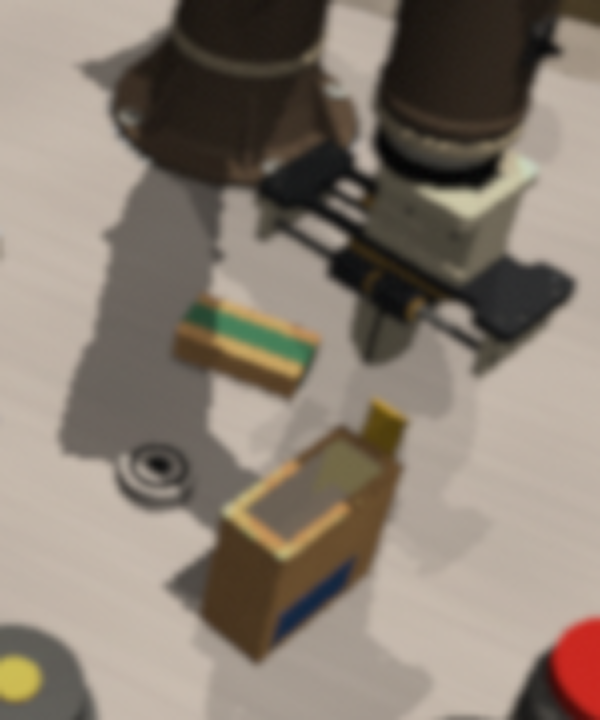

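View pics/t1.png

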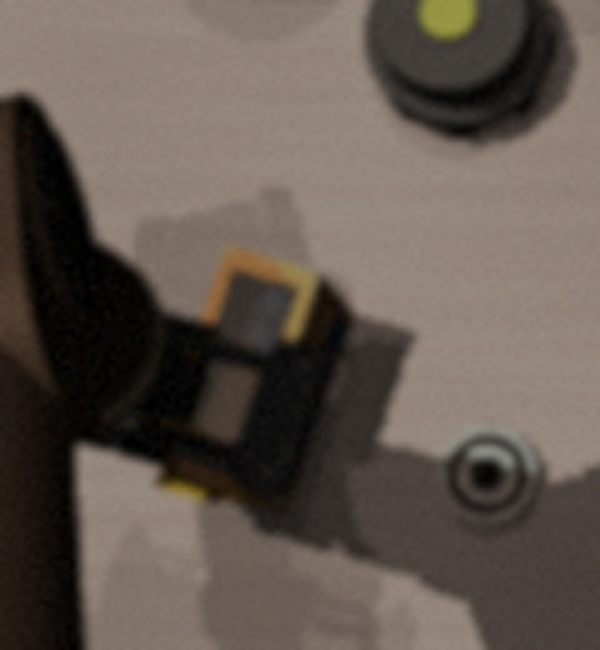

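The scene crop shows the shut fingers, tips near (385,360), above and behind the tab at (385,425). I check the projected TCP against that.

```bash
python3 - <<'E'
from h import *
o=arm.observe()
print((proj('scene',[o['position'],cw(-.068,0,.148),cw(-.065,.028,.12),cw(-.065,-.028,.12),cw(.065,-.028,.12)])-[300,120])*4)
E
python3 -m pendant '[{"dp":[0,0,0.05],"rotation":[0,0,0],"fingers":1},{"dp":[0,0,0.08],"rotation":[0,0,0],"fingers":1},{"dp":[0,0,0.092],"rotation":[0,0,0],"fingers":1},{"dp":[0,0,0.092],"rotation":[0,0,0],"fingers":1}]' 20
python3 - <<'E'
from h import *
crop('scene','s2',340,160,100,120,5)
E
```

```text
[[376.85486168 357.48576758]
 [379.10267484 413.67759655]
 [400.69049637 465.03064765]
 [336.6637074  421.80924801]
 [218.32715787 512.02825166]]
clock: 3.08
position: [0.5054, 0.2997, 0.128]
ee_rot: [1.891, -2.505, 0.001]
force: [0.2, -0.9, 1.2]
width: 0.005
```

View pics/s2.png

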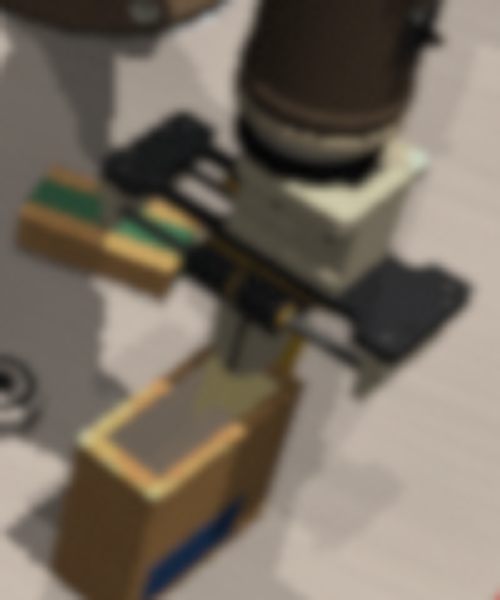

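The fingers stand behind the tab: a yellow strip shows at their right, at (290,350). Now the pull.

```bash
python3 -m pendant '[{"dp":[0,0.009,0],"rotation":[0,0,0],"fingers":1},{"dp":[0,0.02,0],"rotation":[0,0,0],"fingers":1},{"dp":[0,0.03,0.001],"rotation":[0,0,0],"fingers":1},{"dp":[0,0.042,0.004],"rotation":[0,0,0],"fingers":1},{"dp":[0,0.055,0.01],"rotation":[0,0,0],"fingers":1},{"dp":[0,0.065,0.019],"rotation":[0,0,0],"fingers":1},{"dp":[0,0.0745,0.03],"rotation":[0,0,0],"fingers":1},{"dp":[0,0.079,0.04],"rotation":[0,0,0],"fingers":1},{"dp":[0,0.082,0.047],"rotation":[0,0,0],"fingers":1},{"dp":[0,0.082,0.047],"rotation":[0,0,0],"fingers":1},{"dp":[0,0.082,0.047],"rotation":[0,0,0],"fingers":1}]' 20
python3 - <<'E'
from h import *
crop('scene','s3',340,160,100,120,5)
E
python3 -m pendant '[{"dp":[0,0,-0.03],"rotation":[0,0,0],"fingers":1},{"dp":[0,-0.03,-0.08],"rotation":[0,0,0],"fingers":1},{"dp":[0,-0.06,-0.12],"rotation":[0,0,0],"fingers":0},{"dp":[0,-0.08,-0.14],"rotation":[0,0,0],"fingers":-1}]' 20
python3 - <<'E'
from h import *
crop('scene','s4',340,160,100,120,5);crop('top','t4',130,170,120,130,5)
E
```

```text
clock: 4.5
position: [0.4276, 0.322, 0.082]
ee_rot: [1.891, -2.508, 0.001]
force: [-1.3, -0.1, 0.3]
width: -0.001
clock: 5.05
position: [0.5069, 0.2996, 0.225]
ee_rot: [-1.888, 2.507, -0.002]
force: [-0.4, -0.1, -0.2]
width: 0.174
```

View pics/s3.png

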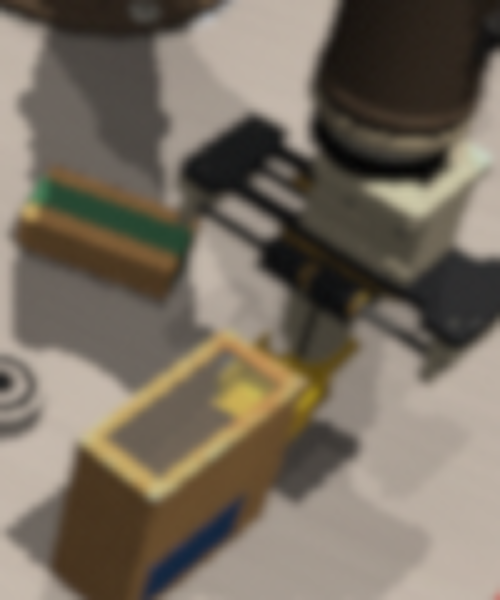

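View pics/s4.png

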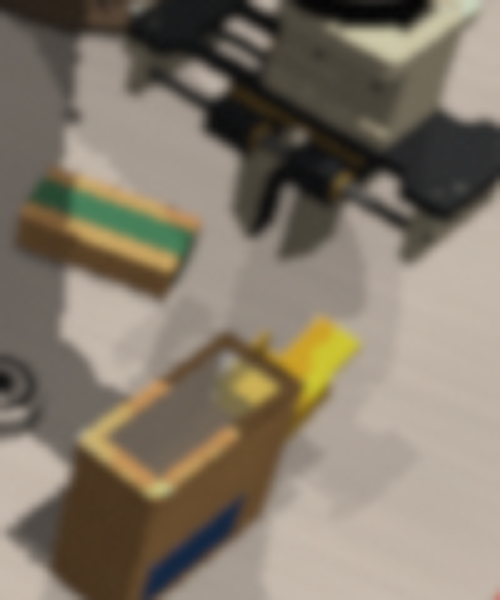

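View pics/t4.png

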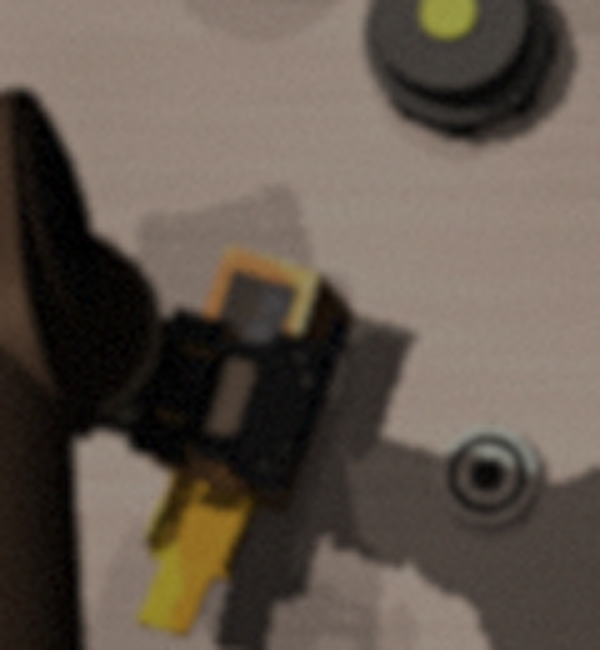

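The flap now lies out, with its tab tip at about (165,628) in the top crop and (350,340) in the scene crop, and the carton has not moved. I check the spout angle and work out the grasp.

```bash
python3 - <<'E'
from h import *
def tri(a,b):
    Ps=[]
    for n in('top','scene'):
        K,r,t=cam(n); Ps.append(K@np.c_[cv2.Rodrigues(r)[0],t])
    X=cv2.triangulatePoints(Ps[0],Ps[1],np.array(a,float),np.array(b,float))[:,0]; return X[:3]/X[3]
X=tri(((165)/5+130-.4,628/5+170-.4),(340/5+340-.4,333/5+160-.4)); d=X[:2]-C; c,s=np.cos(YAW),np.sin(YAW)
lx=c*d[0]+s*d[1]; print(X,lx,-s*d[0]+c*d[1],'angle',np.arctan2(-.065-lx,X[2]-.06))
rel([(cw(0,0,.2),down(YAW)),(cw(0,0,.066),down(YAW))])
E
```

```text
[0.40079407 0.33114546 0.08213007] -0.15003286067456562 0.0017512310636876027 angle 1.3161912068788189
dp [0.0005, -0.0381, 0.0249] rot [-0.005, 0.002, -0.002]
dp [0.0009, -0.0375, 0.1589] rot [-0.005, 0.002, -0.002]
```

```bash
python3 -m pendant '[{"dp":[0,-0.0375,0.02],"rotation":[0,0,0],"fingers":-1},{"dp":[0,-0.0375,0.025],"rotation":[0,0,0],"fingers":-1},{"dp":[0,-0.0375,0.025],"rotation":[0,0,0],"fingers":-1},{"dp":[0,-0.0375,0.025],"rotation":[0,0,0],"fingers":-1},{"dp":[0,-0.0375,0.025],"rotation":[0,0,0],"fingers":-1}]' 20
python3 -m pendant '[{"dp":[0,0,0.04],"rotation":[0,0,0],"fingers":-1},{"dp":[0,0,0.08],"rotation":[0,0,0],"fingers":-1},{"dp":[0,0,0.115],"rotation":[0,0,0],"fingers":-1},{"dp":[0,0,0.134],"rotation":[0,0,0],"fingers":-1},{"dp":[0,0,0.134],"rotation":[0,0,0],"fingers":-1}]' 20
python3 - <<'E'
from h import *
crop('scene','s5',340,160,100,120,5)
E
```

```text
clock: 5.78
position: [0.5435, 0.2894, 0.2002]
ee_rot: [-1.886, 2.506, -0.003]
force: [-0.2, -0.4, -0.5]
width: 0.807
clock: 6.4
position: [0.5435, 0.2896, 0.0656]
ee_rot: [-1.887, 2.507, -0.003]
force: [0.4, -0.0, 0.2]
width: 0.999
```

View pics/s5.png

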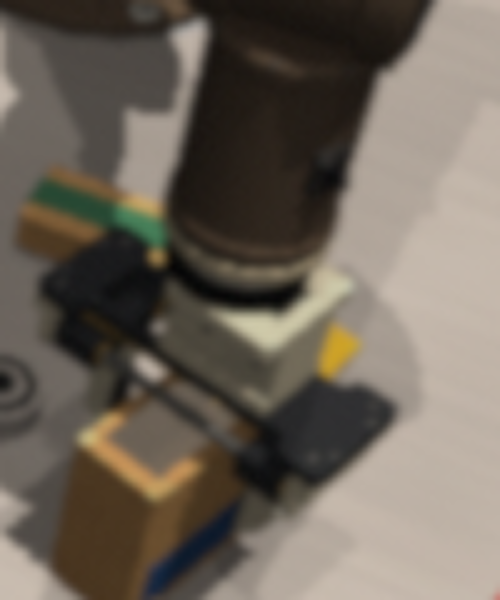

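The gripper straddles the carton with no contact, fingers at either side near (110,380) and (260,510). Now I close and lift.

```bash
python3 -m pendant '[{"dp":[0,0,0],"rotation":[0,0,0],"fingers":1},{"dp":[0,0,0],"rotation":[0,0,0],"fingers":1},{"dp":[0,0,0],"rotation":[0,0,0],"fingers":1},{"dp":[0,0,0],"rotation":[0,0,0],"fingers":1},{"dp":[0,0,0],"rotation":[0,0,0],"fingers":1},{"dp":[0,0,0],"rotation":[0,0,0],"fingers":1}]' 40
python3 -m pendant '[{"dp":[0,0,-0.02],"rotation":[0,0,0],"fingers":1},{"dp":[0,0,-0.06],"rotation":[0,0,0],"fingers":1},{"dp":[0,0,-0.11],"rotation":[0,0,0],"fingers":1},{"dp":[0,0,-0.16],"rotation":[0,0,0],"fingers":1},{"dp":[0,0,-0.2],"rotation":[0,0,0],"fingers":1},{"dp":[0,0,-0.2],"rotation":[0,0,0],"fingers":1}]' 40
python3 - <<'E'
from h import *
o=arm.observe(); print(o['force'],o['ft_torque'])
crop('scene','s6',300,100,150,180,4)
rel([(o['position'],down(1.05)),((.59,-.15,.267),down(1.05))])
E
```

```text
clock: 7.2
position: [0.5445, 0.2897, 0.067]
ee_rot: [-1.886, 2.506, -0.003]
force: [-1.6, -1.1, 4.1]
width: 0.609
clock: 7.95
position: [0.5449, 0.2892, 0.2708]
ee_rot: [-1.882, 2.502, -0.004]
force: [0.6, -0.4, -5.2]
width: 0.612
[ 0.6181529  -0.38748453 -5.22150831] [-0.0178055   0.24124622 -0.00105036]
dp [-0.0003, -0.0012, -0.0024] rot [-0.008, 0.0, -1.331]
dp [0.4092, -0.1662, 0.0003] rot [-0.008, 0.0, -1.331]
```

View pics/s6.png

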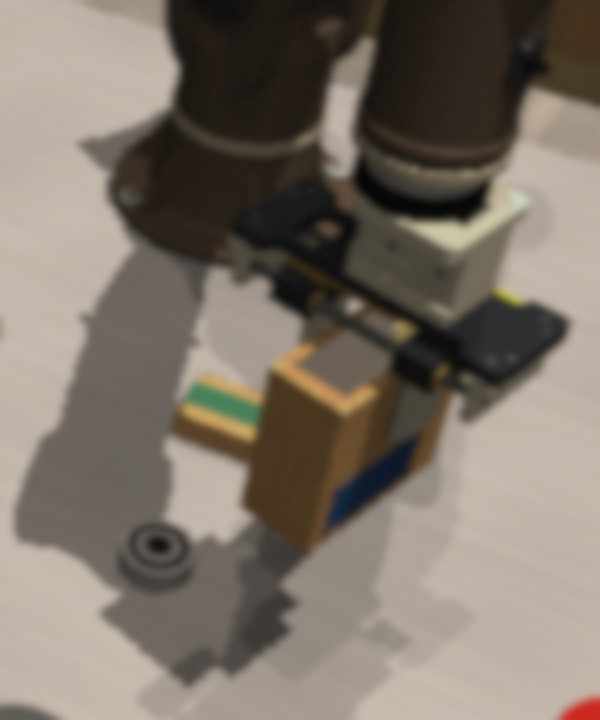

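```bash
cat >> h.py <<'E'
TUB=np.array([.541,-.300])
def carton_to_tool(Rc, pc):  # carton pose -> (tcp pos, R)
    pt=np.array([0,0,.067]); return pc+Rc@pt, Rc@np.c_[[0,-1,0],[-1,0,0],[0,0,-1.]]
def pour(tip,th,yaw=1.05,tipc=(-.150,0,.0835)):
    Rc=(R.from_euler('z',yaw)*R.from_euler('y',-th)).as_matrix()
    return carton_to_tool(Rc,np.array(tip)-Rc@np.array(tipc))
E
python3 - <<'E'
from h import *
print(pour((0,0,0),.5,0)[1].round(2), down(1.05).round(2), pour((0,0,0),0)[1].round(2))
rel([pour((*TUB,.28),0)])
E
```

```text
[[ 0.   -0.88  0.48]
 [-1.    0.    0.  ]
 [ 0.   -0.48 -0.88]] [[ 0.87 -0.5   0.  ]
 [-0.5  -0.87  0.  ]
 [-0.   -0.   -1.  ]] [[ 0.87 -0.5   0.  ]
 [-0.5  -0.87  0.  ]
 [ 0.    0.   -1.  ]]
dp [0.4213, -0.1963, 0.0039] rot [-0.008, 0.0, -1.331]
```

```bash
python3 -m pendant '[{"dp":[0.02,-0.01,0],"rotation":[0,0,-0.06],"fingers":1},{"dp":[0.06,-0.03,0],"rotation":[0,0,-0.18],"fingers":1},{"dp":[0.1,-0.05,0],"rotation":[0,0,-0.31],"fingers":1},{"dp":[0.14,-0.065,0],"rotation":[0,0,-0.44],"fingers":1},{"dp":[0.18,-0.085,0],"rotation":[0,0,-0.57],"fingers":1},{"dp":[0.22,-0.105,0],"rotation":[0,0,-0.7],"fingers":1},{"dp":[0.26,-0.125,0],"rotation":[0,0,-0.83],"fingers":1},{"dp":[0.3,-0.14,0],"rotation":[0,0,-0.96],"fingers":1},{"dp":[0.34,-0.16,0.002],"rotation":[0,0,-1.09],"fingers":1},{"dp":[0.375,-0.175,0.004],"rotation":[0,0,-1.2],"fingers":1},{"dp":[0.405,-0.19,0.004],"rotation":[-0.005,0,-1.28],"fingers":1},{"dp":[0.421,-0.196,0.004],"rotation":[-0.008,0,-1.331],"fingers":1},{"dp":[0.421,-0.196,0.004],"rotation":[-0.008,0,-1.331],"fingers":1}]' 40
python3 - <<'E'
from h import *
o=arm.observe(); print(o['joints'].round(3))
cv2.imwrite('pics/s7.png',arm.get_image('scene'));cv2.imwrite('pics/t7.png',arm.get_image('top'))
rel([pour((*TUB,.18),0),pour((*TUB,.13),.25),pour((*TUB,.10),.5),pour((*TUB,.085),.75),pour((*TUB,.075),1.0)])
E
```

```text
clock: 9.62
position: [0.614, -0.1712, 0.2618]
ee_rot: [3.034, -0.814, -0.004]
force: [-0.3, 0.7, -5.0]
width: 0.611
[-0.197  0.469  0.591  1.521 -0.269  1.236 -0.091]
dp [0.0017, 0.0009, 0.0987] rot [-0.0, 0.002, -0.001]
dp [0.0018, 0.0015, 0.1111] rot [0.25, 0.002, -0.001]
dp [0.0018, 0.0114, 0.1048] rot [0.5, 0.002, -0.001]
dp [0.0017, 0.0299, 0.087] rot [0.75, 0.002, -0.001]
dp [0.0017, 0.056, 0.0699] rot [1.0, 0.002, -0.002]
```

View pics/s7.png

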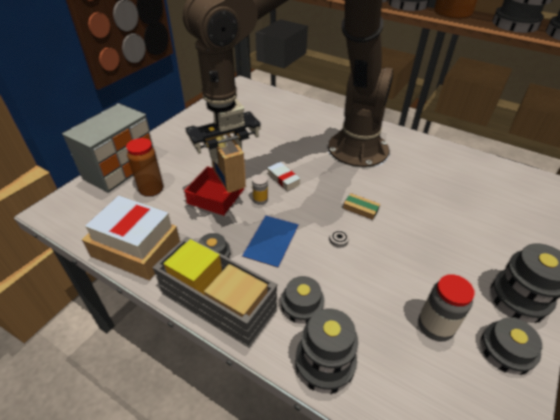

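View pics/t7.png

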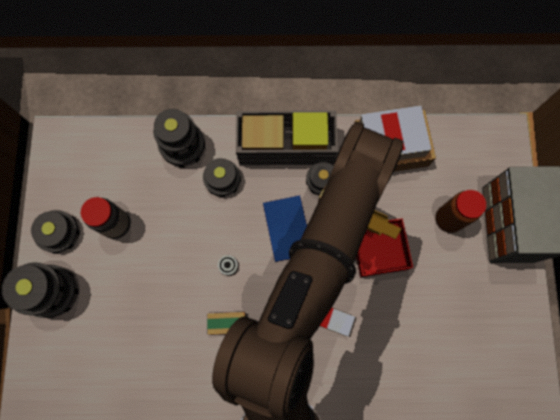

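The carton hangs beside the tub, with the yellow spout at about (380,222) in the top view pointing over it. I check the tab tip's projection.

```bash
python3 - <<'E'
from h import *
print(proj('top',[(.541,-.3,.28),(.541,-.3,.06)]))
im=cv2.imread('pics/t7.png')
c=big(mask(im[180:290,340:420],(18,120,60),(35,255,255)),1)[0]+[340,180]
r=cv2.minAreaRect(c); print(cv2.boxPoints(r)); print(plane('top',cv2.boxPoints(r),.28).round(3))
E
```

```text
[[398.82713448 231.96586353]
 [382.17852982 246.51968233]]
[[366.75864 228.10344]
 [373.03452 212.41377]
 [402.00003 223.99998]
 [395.72415 239.68965]]
[[ 0.551 -0.22   0.28 ]
 [ 0.591 -0.238  0.28 ]
 [ 0.561 -0.309  0.28 ]
 [ 0.521 -0.291  0.28 ]]
```

```bash
python3 -m pendant '[{"dp":[0.001,0,0.04],"rotation":[0,0,0],"fingers":1},{"dp":[0.002,0.001,0.08],"rotation":[0,0,0],"fingers":1},{"dp":[0.002,0.001,0.1],"rotation":[0.1,0,0],"fingers":1},{"dp":[0.002,0.002,0.111],"rotation":[0.25,0,0],"fingers":1},{"dp":[0.002,0.006,0.109],"rotation":[0.37,0,0],"fingers":1},{"dp":[0.002,0.011,0.105],"rotation":[0.5,0,0],"fingers":1},{"dp":[0.002,0.011,0.105],"rotation":[0.5,0,0],"fingers":1}]' 45
python3 - <<'E'
from h import *
o=arm.observe(); print(o['joints'].round(3))
crop('scene','s8',150,80,150,150,4);crop('top','t8',330,170,110,120,5)
rel([pour((*TUB,.10),.5),pour((*TUB,.085),.75),pour((*TUB,.075),1.0),pour((*TUB,.075),1.1)])
E
```

```text
clock: 10.6
position: [0.6089, -0.1819, 0.1561]
ee_rot: [-2.561, 0.694, -0.171]
force: [0.3, 0.1, -4.8]
width: 0.612
[ 0.282  0.548  0.301  1.734 -0.777  1.05   0.472]
dp [0.0002, 0.0007, -0.001] rot [0.001, 0.003, -0.002]
dp [0.0002, 0.0085, -0.0255] rot [0.251, 0.003, -0.003]
dp [0.0001, 0.0232, -0.053] rot [0.501, 0.002, -0.003]
dp [0.0001, 0.0296, -0.0667] rot [0.601, 0.002, -0.003]
```

View pics/s8.png

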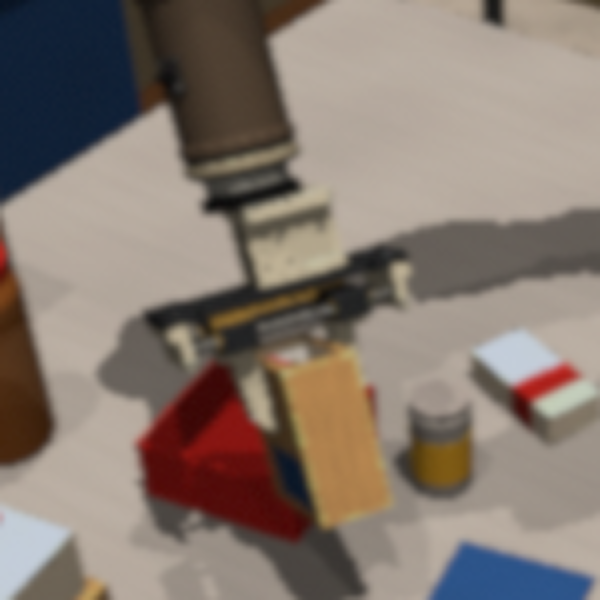

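View pics/t8.png

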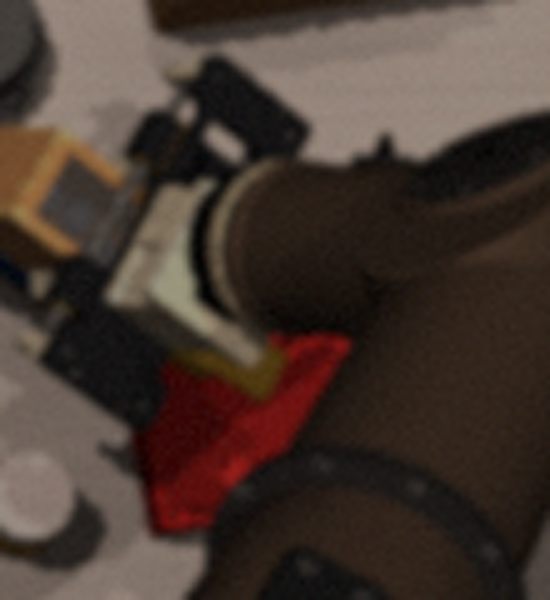

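The spout tip sits over the tub's middle, at about (268,378) in the top crop, and the carton clears the rim. I continue tilting.

```bash
python3 -m pendant '[{"dp":[0,0.004,-0.012],"rotation":[0.12,0,0],"fingers":1},{"dp":[0,0.0085,-0.0255],"rotation":[0.25,0,0],"fingers":1},{"dp":[0,0.015,-0.039],"rotation":[0.375,0,0],"fingers":1},{"dp":[0,0.023,-0.053],"rotation":[0.5,0,0],"fingers":1},{"dp":[0,0.023,-0.053],"rotation":[0.5,0,0],"fingers":1},{"dp":[0,0.023,-0.053],"rotation":[0.5,0,0],"fingers":1},{"dp":[0,0.023,-0.053],"rotation":[0.5,0,0],"fingers":1},{"dp":[0,0.023,-0.053],"rotation":[0.5,0,0],"fingers":1}]' 45
python3 - <<'E'
from h import *
o=arm.observe(); print(o['joints'].round(3))
crop('scene','s9',150,80,150,150,4);crop('top','t9',330,170,110,120,5)
rel([pour((*TUB,.075),1.0),pour((*TUB,.075),1.1)])
E
```

```text
clock: 11.7
position: [0.5889, -0.216, 0.193]
ee_rot: [-2.085, 0.555, -0.299]
force: [0.7, -0.0, -3.3]
width: 0.609
[ 0.664  0.692  0.147  1.697 -1.065  1.382  0.849]
dp [0.0002, 0.0009, -0.0006] rot [0.001, 0.002, -0.002]
dp [0.0002, 0.0, -0.0156] rot [0.101, 0.002, -0.002]
```

View pics/s9.png

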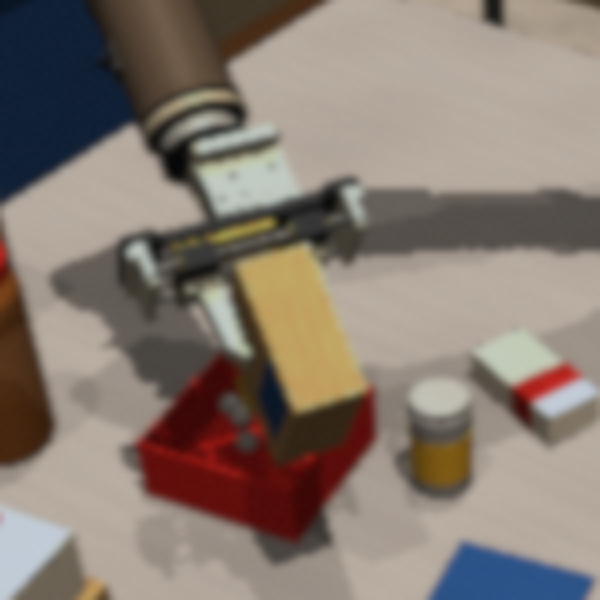

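View pics/t9.png

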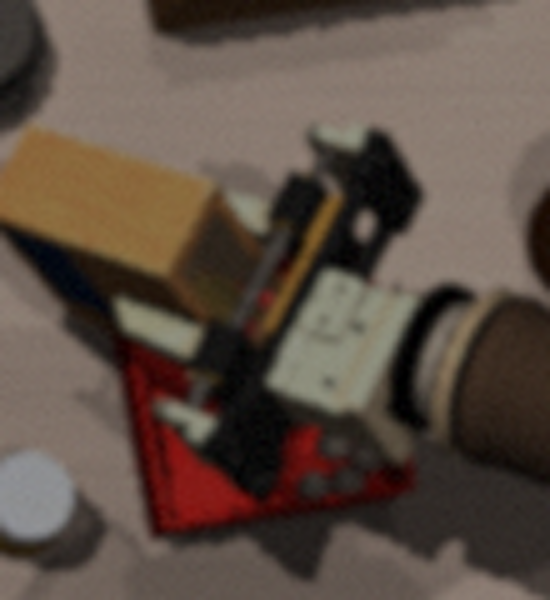

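Several balls lie in the tub, around (335,440) to (315,485) in the top crop. The wrist load fell from about 5.0 N to 3.3 N, which matches the weight of five balls (1.6 N). I raise the carton and tilt it back.

```bash
python3 - <<'E'
from h import *
rel([pour((*TUB,.12),1.0),pour((*TUB,.2),.9),pour((*TUB,.25),.6),pour((*TUB,.27),.3),pour((*TUB,.28),0)])
E
```

```text
dp [0.0001, -0.0369, -0.0249] rot [0.001, 0.002, -0.002]
dp [-0.0001, -0.1018, -0.0533] rot [-0.099, 0.002, -0.002]
dp [-0.0002, -0.128, -0.0382] rot [-0.399, 0.003, -0.002]
dp [-0.0001, -0.1173, -0.0133] rot [-0.699, 0.003, -0.001]
dp [0.0, -0.0888, 0.0072] rot [-0.999, 0.003, -0.001]
```

```bash
python3 -m pendant '[{"dp":[0,-0.018,-0.012],"rotation":[0,0,0],"fingers":1},{"dp":[0,-0.037,-0.025],"rotation":[0,0,0],"fingers":1},{"dp":[0,-0.07,-0.04],"rotation":[-0.05,0,0],"fingers":1},{"dp":[0,-0.102,-0.053],"rotation":[-0.1,0,0],"fingers":1},{"dp":[0,-0.115,-0.046],"rotation":[-0.25,0,0],"fingers":1},{"dp":[0,-0.128,-0.038],"rotation":[-0.4,0,0],"fingers":1},{"dp":[0,-0.123,-0.026],"rotation":[-0.55,0,0],"fingers":1},{"dp":[0,-0.117,-0.013],"rotation":[-0.7,0,0],"fingers":1},{"dp":[0,-0.103,-0.003],"rotation":[-0.85,0,0],"fingers":1},{"dp":[0,-0.089,0.007],"rotation":[-0.999,0.003,0],"fingers":1},{"dp":[0,-0.089,0.007],"rotation":[-0.999,0.003,0],"fingers":1},{"dp":[0,-0.089,0.007],"rotation":[-0.999,0.003,0],"fingers":1}]' 45
python3 - <<'E'
from h import *
o=arm.observe(); print(o['joints'].round(3),o['force'])
rel([((.6095,-.023,.267),down(.2)),((.6095,-.023,.09),down(.2))])
crop('scene','s10',150,80,150,150,4)
E
```

```text
clock: 13.3
position: [0.6154, -0.1702, 0.2652]
ee_rot: [-3.033, 0.811, -0.001]
force: [0.1, -0.2, -2.8]
width: 0.606
[-0.064  0.44   0.379  1.505 -0.17   1.228 -0.183] [ 0.0624979  -0.22718584 -2.78935874]
dp [-0.0786, -0.1246, -0.0015] rot [-0.002, 0.001, 0.848]
dp [-0.0786, -0.1242, 0.1755] rot [-0.002, 0.001, 0.848]
```

View pics/s10.png

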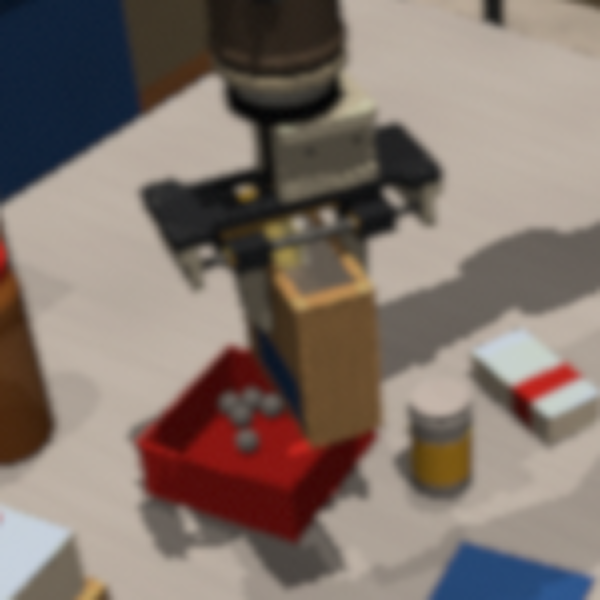

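All five balls are in the tub, at (230,403), (252,397), (273,405), (240,414) and (247,440), and the carton is upright. Now over to the plate.

```bash
python3 -m pendant '[{"dp":[-0.013,-0.02,0],"rotation":[0,0,0.14],"fingers":1},{"dp":[-0.026,-0.042,0],"rotation":[0,0,0.28],"fingers":1},{"dp":[-0.039,-0.062,0],"rotation":[0,0,0.42],"fingers":1},{"dp":[-0.052,-0.083,0],"rotation":[0,0,0.56],"fingers":1},{"dp":[-0.066,-0.104,0],"rotation":[0,0,0.7],"fingers":1},{"dp":[-0.0786,-0.1245,0.03],"rotation":[0,0,0.848],"fingers":1},{"dp":[-0.0786,-0.1245,0.07],"rotation":[0,0,0.848],"fingers":1},{"dp":[-0.0786,-0.1245,0.12],"rotation":[0,0,0.848],"fingers":1},{"dp":[-0.0786,-0.1245,0.155],"rotation":[-0.002,0.001,0.848],"fingers":1},{"dp":[-0.0786,-0.1245,0.17],"rotation":[-0.002,0.001,0.848],"fingers":1},{"dp":[-0.0786,-0.1245,0.17],"rotation":[-0.002,0.001,0.848],"fingers":1}]' 45
python3 - <<'E'
from h import *
o=arm.observe(); print(o['force'])
rel([((.6095,-.023,.073),down(.2))])
crop('scene','s11',210,160,130,130,5);crop('top','t11',240,160,120,130,5)
E
```

```text
clock: 14.72
position: [0.6097, -0.0252, 0.0959]
ee_rot: [-2.428, 1.993, -0.001]
force: [-0.1, 0.1, -3.1]
width: 0.608
[-0.1271732   0.13524827 -3.05495704]
dp [-0.0022, -0.0002, 0.0229] rot [-0.0, -0.0, -0.004]
```

View pics/s11.png

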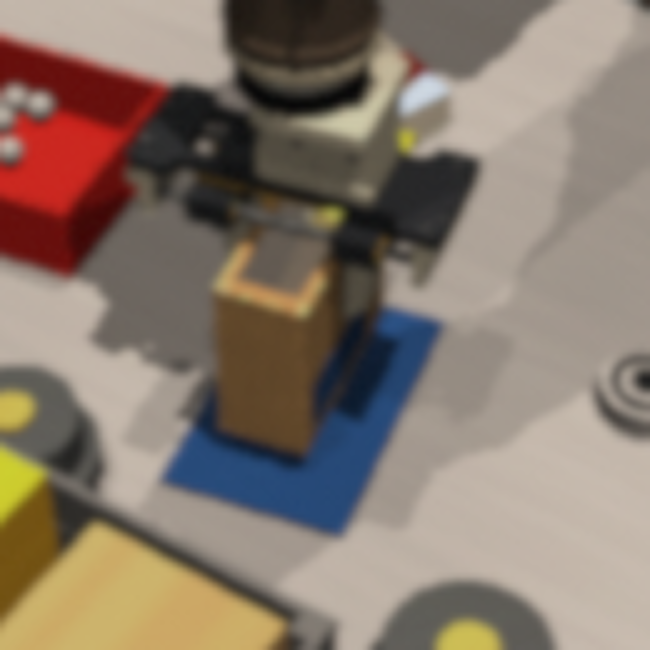

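View pics/t11.png

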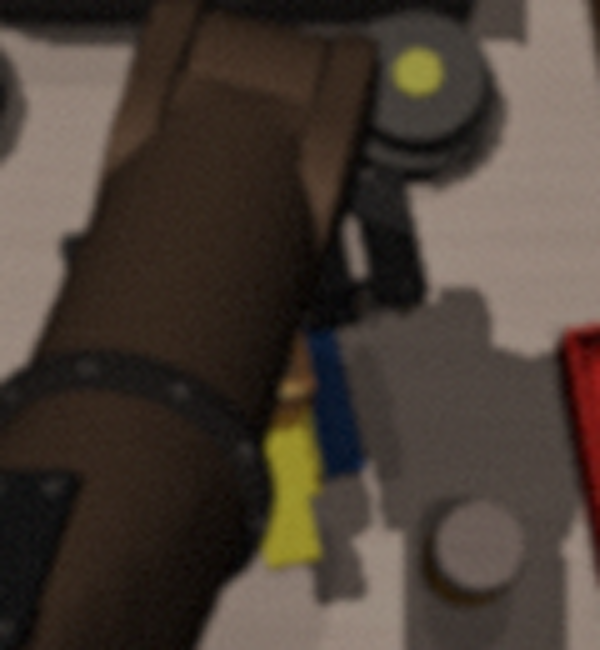

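The carton hangs upright over the middle of the plate, its bottom edge from (215,430) to (305,460) in the scene crop, inside the blue. I lower it slowly.

```bash
python3 -m pendant '[{"dp":[-0.001,0,0.006],"rotation":[0,0,0],"fingers":1},{"dp":[-0.002,0,0.012],"rotation":[0,0,0],"fingers":1},{"dp":[-0.002,0,0.016],"rotation":[0,0,0],"fingers":1},{"dp":[-0.002,0,0.019],"rotation":[0,0,0],"fingers":1},{"dp":[-0.002,0,0.021],"rotation":[0,0,0],"fingers":1},{"dp":[-0.002,0,0.021],"rotation":[0,0,0],"fingers":1}]' 45
python3 -m pendant '[{"dp":[0,0,0.001],"rotation":[0,0,0],"fingers":1},{"dp":[0,0,0.002],"rotation":[0,0,0],"fingers":1},{"dp":[0,0,0.002],"rotation":[0,0,0],"fingers":1}]' 45
```

```text
clock: 15.58
position: [0.6105, -0.0229, 0.0761]
ee_rot: [-2.428, 1.991, -0.004]
force: [-0.9, 0.0, -3.8]
width: 0.608
clock: 15.95
position: [0.6104, -0.0229, 0.074]
ee_rot: [-2.428, 1.991, -0.004]
force: [-0.3, 0.1, -2.7]
width: 0.608
```

```bash
python3 -m pendant '[{"dp":[0,0,0.001],"rotation":[0,0,0],"fingers":1},{"dp":[0,0,0.002],"rotation":[0,0,0],"fingers":1},{"dp":[0,0,0.002],"rotation":[0,0,0],"fingers":1}]' 45
python3 -m pendant '[{"dp":[0,0,0.001],"rotation":[0,0,0],"fingers":1},{"dp":[0,0,0.001],"rotation":[0,0,0],"fingers":1}]' 45
python3 -c "
from h import *
crop('scene','s12',210,160,130,130,5)"
```

```text
clock: 16.32
position: [0.6104, -0.023, 0.073]
ee_rot: [-2.427, 1.991, -0.004]
force: [-4.2, 0.6, 8.3]
width: 0.612
clock: 16.58
position: [0.6104, -0.0231, 0.073]
ee_rot: [-2.427, 1.991, -0.003]
force: [-4.2, 0.6, 8.8]
width: 0.609
```

View pics/s12.png

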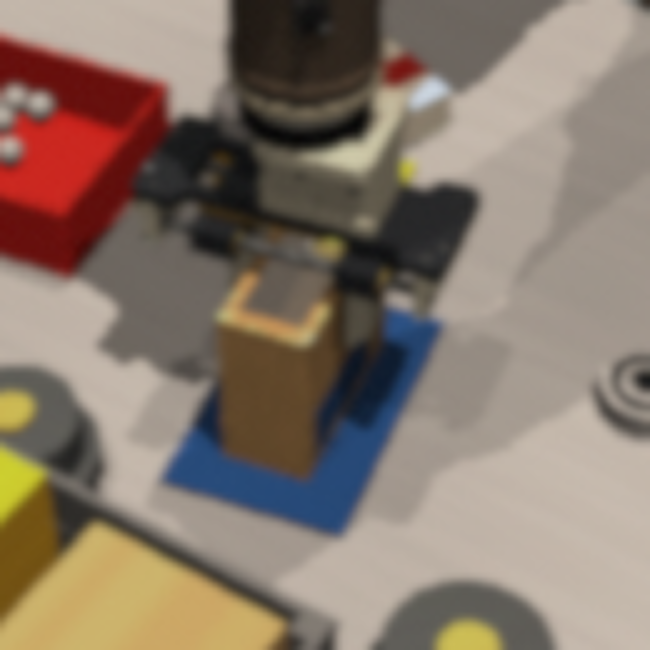

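The carton stands on the plate: the contact force rose when the TCP reached z = 0.073. I release, then go up.

```bash
python3 -m pendant '[{"dp":[0,0,-0.0005],"rotation":[0,0,0],"fingers":1},{"dp":[0,0,-0.0005],"rotation":[0,0,0],"fingers":0},{"dp":[0,0,-0.0005],"rotation":[0,0,0],"fingers":-1},{"dp":[0,0,-0.0005],"rotation":[0,0,0],"fingers":-1},{"dp":[0,0,-0.0005],"rotation":[0,0,0],"fingers":-1},{"dp":[0,0,-0.0005],"rotation":[0,0,0],"fingers":-1},{"dp":[0,0,-0.0005],"rotation":[0,0,0],"fingers":-1}]' 10
python3 -m pendant '[{"dp":[0,0,-0.01],"rotation":[0,0,0],"fingers":-1},{"dp":[0,0,-0.04],"rotation":[0,0,0],"fingers":-1},{"dp":[0,0,-0.08],"rotation":[0,0,0],"fingers":-1},{"dp":[0,0,-0.12],"rotation":[0,0,0],"fingers":-1},{"dp":[0,0,-0.17],"rotation":[0,0,0],"fingers":-1},{"dp":[0,0,-0.22],"rotation":[0,0,0],"fingers":-1},{"dp":[0,0.05,-0.25],"rotation":[0,0,0],"fingers":-1},{"dp":[0,0.1,-0.25],"rotation":[0,0,0],"fingers":-1},{"dp":[0,0.15,-0.25],"rotation":[0,0,0],"fingers":-1},{"dp":[0,0.15,-0.25],"rotation":[0,0,0],"fingers":-1}]' 10
python3 - <<'E'
from h import *
o=arm.observe(); print(o['joints'].round(3),o['force'])
im=arm.get_image('scene'); cv2.imwrite('pics/s13.png',im); cv2.imwrite('pics/s13c.png',cv2.resize(im[140:270,170:320],None,fx=5,fy=4.6,interpolation=cv2.INTER_CUBIC))
cv2.imwrite('pics/t13.png',arm.get_image('top'))
E
```

```text
clock: 17.5
position: [0.6105, -0.0231, 0.0735]
ee_rot: [-2.427, 1.991, -0.004]
force: [-0.6, 0.1, 0.3]
width: 0.993
clock: 18.75
position: [0.4595, -0.0539, 0.3239]
ee_rot: [-2.423, 1.992, -0.002]
force: [0.6, -0.1, -0.3]
width: 0.999
[-0.529  0.074  0.585  1.83  -0.046  1.247 -1.307] [ 0.58940104 -0.08586616 -0.29310393]
```

View pics/s13c.png

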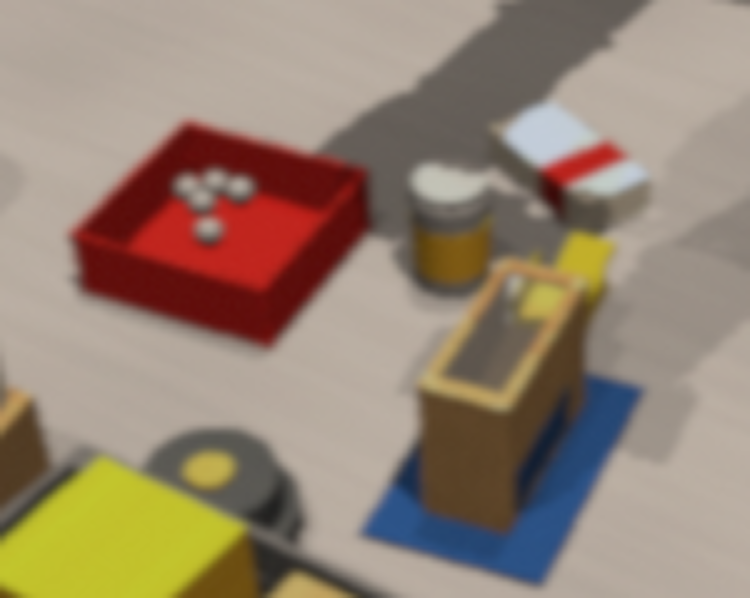

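View pics/t13.png

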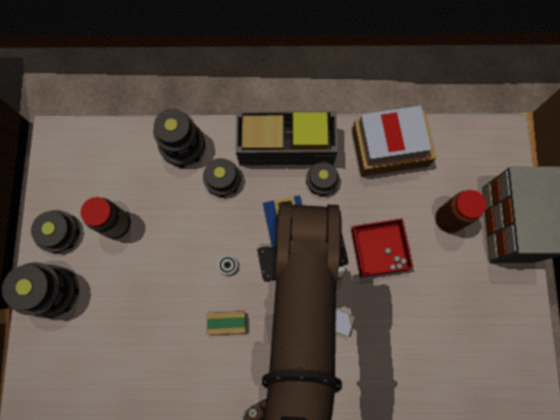

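View pics/s13.png

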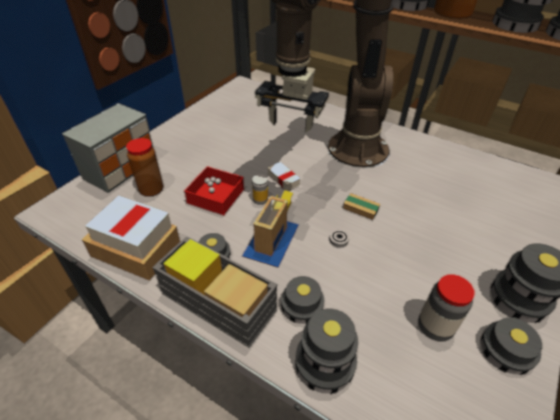

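The carton stands alone and upright on the plate. Its back base corners are at (425,508) and (507,530) in the crop, inside the blue. Five balls are in the tub and the bystanders look unmoved. I run a numeric check, then hand in.

```bash
python3 - <<'E'
from h import *
for n,q,z in(('base',[(255,250.4),(271.4,255.2)],.006),('top',[(254.6,223.4),(270.4,228.2)],.126)):
    P=plane('scene',np.array(q)-.4,z)[:,:2]-[.6095,-.0231]; c,s=np.cos(.2),np.sin(.2)
    print(n,(P@np.array([[c,-s],[s,c]])).round(3).tolist())
a,b=cv2.imread('pics/top0.png'),cv2.imread('pics/t13.png')
for im in(a,b):
    m=mask(im,(0,120,60),(8,255,255))|mask(im,(172,120,60),(180,255,255)); print(cv2.minAreaRect(big(m,1)[0]))
E
```

```text
base [[0.061, -0.03], [0.06, 0.024]]
top [[0.06, -0.027], [0.062, 0.022]]
((382.12158203125, 246.729736328125), (51.45688247680664, 53.26527404785156), 80.53767395019531)
((381.6970520019531, 247.00045776367188), (51.383243560791016, 54.82876205444336), 81.38435363769531)
```

```bash
python3 -c "
from cell import arm
arm.sign_off(); print(arm.observe()['clock'])"
```

```text
the job is handed in; nothing more can be done
the job is handed in; nothing more can be done
```

I pulled the spout out with the carton standing where it was, tipped the carton about 57° over the tub, and all five balls rolled in. I then set the empty carton upright on the plate, let go and backed off. The job was handed in at about 19 s on the robot's clock.

**Last checks:**
- **Spout:** the two camera views put it at about 1.3 rad before I gripped the carton.
- **Balls:** all five show in the tub in the last scene picture. The load on the wrist fell by about 1.7 N during the pour, which matches five balls (1.6 N).
- **Carton:** the back base corners measure about (60, −30) and (60, +24) mm in the plate's frame, well inside its edges. The top corners lie above them to within 3 mm, so it is upright. I did not measure the front corners.
- **Tub:** it moved less than 1 px between the first and last top views.
- **Bystanders:** the jars, drums, can and bearing looked unmoved by eye. The arm partly covered the can in the last top view, but the scene view shows it standing.

No check failed or disagreed.

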